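# Reset a ratchet-propped record rest to its second notch

## Robot

A 6-joint arm with a two-finger parallel gripper is mounted at the origin on a cart in front of the work surface, level with it; the furniture and walls round the work are solid. World frame = base frame: x ahead of the robot, y to its left, z up, the work surface at z = 0. Lengths are in mm, angles in rad, forces in N, time in s.
With the tool pointing down it reaches from about 325 to 750 mm from the base axis. Payload 7.6 kg.
Tool frame: the origin (TCP) lies midway between the tips of the shut fingers; the grasp point (between the pads) lies 19 mm behind it; z points along the fingers, y is the direction in which the jaws open and shut (so a half turn about z gives the same grasp; the last joint's range is limited). The gripper opens to 85 mm and grips with 20 to 120 N. Pads are 22 mm wide; open, the fingers measure 114 mm over their backs; the gripper's body (76 mm by 85 mm) begins 54 mm behind the grasp point. The pads swing forward as they close: fully open they stand 13 mm farther back than shut.
Start: joints at [-1.175, 0.052, 1.401, -0, 1.689, -0.07], TCP at [235.824, -469.077, 231.323] pointing down, gripper open.
Joint ranges: [-2.9, 2.9], [-0.91, 2.17], [0.12, 2.37], [-1.06, 4.2], [0.26, 2.73], [-2.93, 2.93]. Speed limits (rad/s): [2.57, 2.57, 3.01, 3.14, 3.14, 3.14].

## Interface

Orientations are given as a rotation vector (axis times angle).
In Python, from rig import sensors, imaging, r gives the robot as it stands. The module is installed in compiled form; this text tells all that it offers.
- The arm moves only by the tool step_arm, never from a script. Its argument "rows" is a list of rows, each a list of 5 numbers: the shift along the tool's x, y, z in m, then the turn about the tool's z in degrees, then the finger opening in m, from 0 to 0.0854. In form: [[tx, ty, tz, twist, fingers], ...]. A call has 1 to 8 rows; each row is the pose to reach, as a shift and turn from the pose commanded when the call began, along the tool's axes at that moment; what a row does not reach only later rows make up. A row lasts 1/12 s, in which the tool goes at most 41.7 mm and 7.16 degrees, less where a joint would pass 70% of its speed; a pose out of reach is approached as far as the arm can. A call with a gripper value outside its range is refused whole. The fingers move at their own pace and stop on an object; the grip force is fixed at half the most. Time passes only in rows, so rows that repeat a pose let the fingers close. It gives the time, the measured TCP pose, the force and the opening at its end, in the units of the state.
- sensors.sense(): the state, without advancing time (a new reading comes with each control period).
- imaging.read_camera(name): name is "side" or "top"; returns a dict with "frame" (420x560x3 uint8, red, green, blue), "fx", "fy", "cx", "cy" (pixels), "world_from_camera" (4x4, takes a point from camera to world coordinates). Camera axes: x right, y down, z forward; pixel columns grow to the right and rows downward; lengths in mm; the calibration is good to about 2 mm. A picture is of the moment at which its call begins. There is no depth.
- r.finish_job(): hands the job in, once; it reports no verdict.
The state is a dict: "clock": time; "joint_positions": joint angles; "qd": joint speeds; "joint_efforts": joint torques, N m; "position": TCP position; "tool_rot": TCP orientation; "contact_force": force on the tool from outside, world axes, zero at the start; "ft_torque": the same for the moment, N m; "grip_width": opening from 0.0 (shut) to 1.0 (fully open).
Only numpy, scipy, OpenCV 4.12 (cv2) and the standard library are available. Lean on these libraries where they do the work, as an engineer would, in place of code of your own. Each camera call takes 0.05 s, during which the arm holds its last target.

## Task

The rest that holds the record pad beside the hardness tester is propped too steep; set it to the second notch from the bottom. It only catches on the way up, so lift it gently by the grip on its bar past the top notch to the stop, which throws the pawl clear, bring it all the way down, then raise it to the second notch and leave it resting there on its pawl. Feel for the stops: do not force the board against them, do not let it drop, and leave the things around it alone.

Things in the scene. Friction and masses are not known exactly. Their poses are not given: they have to be found in the camera images.
- stand: Grey painted stand, 190 x 168 mm on plan, 130 mm high, fixed to the bench at any place and yaw. Origin: centre of its underside; +x from the hinge towards the board's rising far edge, y along the hinge, z up. An aluminium board with a spiral pad fixed on it is hinged along its near edge. The rest bar, a rubber bar on two posts, stops the board level at angle 0.
- hinge (a point): Middle of the board's hinge axis, at (-80, 0, 115) mm in the stand's frame; the axis runs along the stand's y. The board's angle is 0 when it lies level, fully down on the rest bar, and grows as its far edge rises.
- bar_grip (a point): Centre of the round black grip sleeve (18 mm diameter, 64 mm long) that turns freely on the free +y end of the board's steel bar; the bar is parallel to the hinge, 160 mm from it. This point is 112 mm from the stand's middle, 39 mm past the board's edge. Lift here, pinching across the sleeve from above. Its frame turns with the board, not the sleeve: x away from the hinge, y along the bar, z out of the top face.
- board: The board with all that turns with it (plate 140 x 146 x 8 mm, pad, ledge, bar, toothed sector). Origin on the hinge axis at hinge, axes as bar_grip; the tilt of z is the board's angle. Takes 2 to 4 N to lift at the bar; if let go clear of a notch it drops, which is not allowed (keep the bar under 0.2 m/s). Pressing a stop with over 25 N at the bar is too much; so feel for stops slowly, halting at about 10 N.
- frame: Fixed inner part of the stand with rest bar, pawl and rubber end stop; origin and axes as the stand. Four notches: on the pawl the board stands at 0.29, 0.44, 0.59 or 0.73 rad. The throw-off cam, clamped on the board's hub by hand at an unknown setting, meets the end stop at some angle between 0.99 and 1.24 rad and there throws the pawl: this angle is given by no pose and must be found by feel.
- ratchet (a point): Ratchet gear on the stand's -y side, outside the cheek: teeth on the board, pawl below (this point is near its pivot). Do not touch. A notch catches when the board has risen 0.05 rad past its resting angle; then lower it to rest. The pawl is sure to be thrown clear only in the last 0.02 rad before the end stop; it stays clear until the board is within 0.01 rad of the rest bar, then catches on the next rise.
- block_a: Bystander: round steel test block, 64 mm across, 15 mm high, on the bench beside the stand under the free end of the bar; origin under its centre.
- block_b: Bystander: round steel test block, 50 mm across, 12 mm high, behind the stand; origin under its centre.
- loupe: Bystander: black hand magnifier, 34 x 67 x 12 mm, lying near the front edge of the bench to the left of the stand; origin under its centre.

How it is judged (in metres and radians):
On the way, in this order (a step that is already met when the one before it is completed fails the run):
1. the board is lifted past its top notch (above 0.90 rad) (angle between bar_grip's own z axis and vertical above 0.9 rad), for 0.05 s.
2. the board is all the way down on its rest bar (below 0.03 rad) (angle between bar_grip's own z axis and vertical below 0.03 rad), for 0.1 s.
At the end, for the whole second after the job is handed in: The board rests still on its pawl in the second notch from the bottom (board angle between 0.40 and 0.48 rad; turning slower than 0.05 rad/s; at least 1 N carried by the ratchet), let go (angle between bar_grip's own z axis and vertical between 0.4 and 0.48 rad and angular speed of board below 0.05 rad/s and contact force between frame and board above 1 N); the robot touches nothing.
It fails at once if the board is forced against or dropped on its stops or pawl (more than 75 N between board and frame, about 25 N at the bar) (contact force between frame and board above 75 N).
It fails at once if the board is let drop (turns faster than 1.5 rad/s) (angular speed of board above 1.5 rad/s).
It fails at once if block_a is pushed more than 20 mm (distance of block_a from where it was at the start of the episode above 0.02 m).
It fails at once if block_b is pushed more than 20 mm (distance of block_b from where it was at the start of the episode above 0.02 m).
It fails at once if loupe is pushed more than 20 mm (distance of loupe from where it was at the start of the episode above 0.02 m).
It also fails if it takes over 67 s, if anything falls off the work surface, if the arm or the gripper's body presses on something with over 40 N, if the wrist force passes 120 N, or if a joint passes its speed limit or range.

## Working session

There is one attempt and no reset: what is moved stays moved. The work goes in short steps, Python scripts to look and compute and a tool call to move; the robot and the scene stay as the last step left them, time stands still between calls to the robot, and variables do not carry over. Pictures are saved under pics/ and viewed, and the job is handed in when it is done.

Besides the shell and the picture viewer there is one more tool, called after "Call:" as a command line: name --pt "numbers of a row" for each row, then --argument value for the rest. step_arm: Moves the arm, as the interface text tells. Its arguments: {"type":"object","properties":{"rows":{"type":"array"}},"required":["rows"]}

```bash
mkdir -p pics; cat > h.py <<'E'
import numpy as np,cv2
from rig import sensors,imaging,r
def snap(n,tag):
    d=imaging.read_camera(n); cv2.imwrite(f'pics/{tag}_{n}.png',d['frame'][:,:,::-1]); np.savez(f'pics/{tag}_{n}.npz',**{k:np.array(v) for k,v in d.items()}); return d
def ray(d,u,v):
    T=np.array(d['world_from_camera']); c=np.array([(u-d['cx'])/d['fx'],(v-d['cy'])/d['fy'],1.]); return T[:3,3],T[:3,:3]@c
def onz(d,u,v,z):
    o,q=ray(d,u,v); return o+q*(z-o[2])/q[2]
def proj(d,p):
    T=np.linalg.inv(d['world_from_camera']); c=T[:3,:3]@np.array(p)+T[:3,3]; return d['fx']*c[0]/c[2]+d['cx'],d['fy']*c[1]/c[2]+d['cy']
def tri(d1,p1,d2,p2):
    A=[];b=[]
    o1,q1=ray(d1,*p1);o2,q2=ray(d2,*p2)
    s=np.linalg.lstsq(np.c_[q1,-q2],o2-o1,rcond=None)[0]
    a,b=o1+q1*s[0],o2+q2*s[1]; return (a+b)/2,np.linalg.norm(a-b)
E
python3 - <<'E'
from h import *
print(sensors.sense())
for n in('side','top'):
    d=snap(n,'a');print(n,d['fx'],d['cx'],d['cy'],np.round(d['world_from_camera'],3))
E
```

```text
{'clock': 0.0, 'joint_positions': array([-1.17528788e+00,  5.28111416e-02,  1.40174456e+00,  4.72894832e-05,
        1.68859750e+00, -7.02625919e-02]), 'qd': array([-8.36917624e-04,  1.83750203e-03, -4.50986079e-04,  9.58430197e-05,
        8.12764934e-05,  4.26852637e-04]), 'joint_efforts': array([-1.69988994e-04, -3.81671548e+01, -3.60184550e+01, -7.14638009e-05,
        6.21776388e-03,  1.32524536e-05]), 'position': array([ 235.71547453, -468.76678049,  230.47582684]), 'tool_rot': array([-3.05527601e+00, -7.24687204e-01,  3.23924047e-04]), 'contact_force': array([ 0.79120743, -0.45588862, -0.02044212]), 'ft_torque': array([0.06225384, 0.03819778, 0.01906578]), 'grip_width': 0.9985585403759999}
side 411.0021326450275 284.07469038424915 216.2485495582771 [[-2.33000e-01  8.55000e-01 -4.63000e-01  9.94418e+02]
 [ 9.72000e-01  1.99000e-01 -1.21000e-01 -5.28440e+01]
 [-1.10000e-02 -4.78000e-01 -8.78000e-01  8.41257e+02]
 [ 0.00000e+00  0.00000e+00  0.00000e+00  1.00000e+00]]
top 383.4103319614566 280.3206308966875 212.90675666827755 [[-2.00000e-03 -7.83000e-01  6.22000e-01  6.99340e+01]
 [-1.00000e+00 -0.00000e+00 -3.00000e-03 -1.23935e+02]
 [ 3.00000e-03 -6.22000e-01 -7.83000e-01  7.63111e+02]
 [ 0.00000e+00  0.00000e+00  0.00000e+00  1.00000e+00]]
```

View pics/a_side.png

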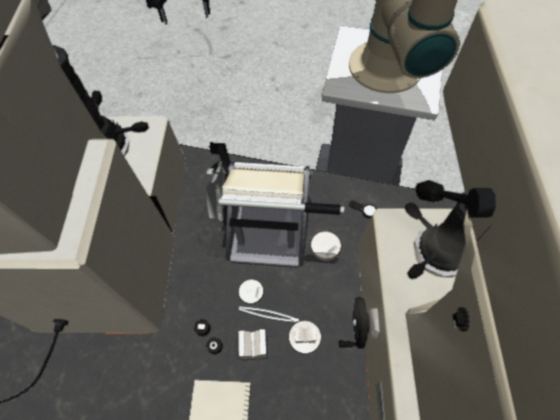

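View pics/a_top.png

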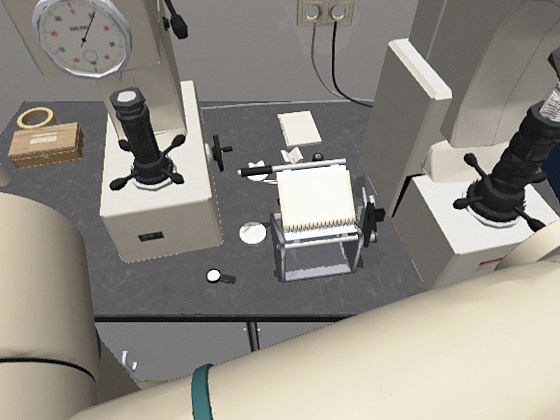

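```bash
python3 - <<'E'
import cv2
a=cv2.imread('pics/a_side.png')[120:290,180:380];cv2.imwrite('pics/z_side.png',cv2.resize(a,None,fx=3.5,fy=3.5,interpolation=cv2.INTER_CUBIC))
a=cv2.imread('pics/a_top.png')[140:300,200:400];cv2.imwrite('pics/z_top.png',cv2.resize(a,None,fx=3.5,fy=3.5,interpolation=cv2.INTER_CUBIC))
E
```

```text
(no output)
```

View pics/z_side.png

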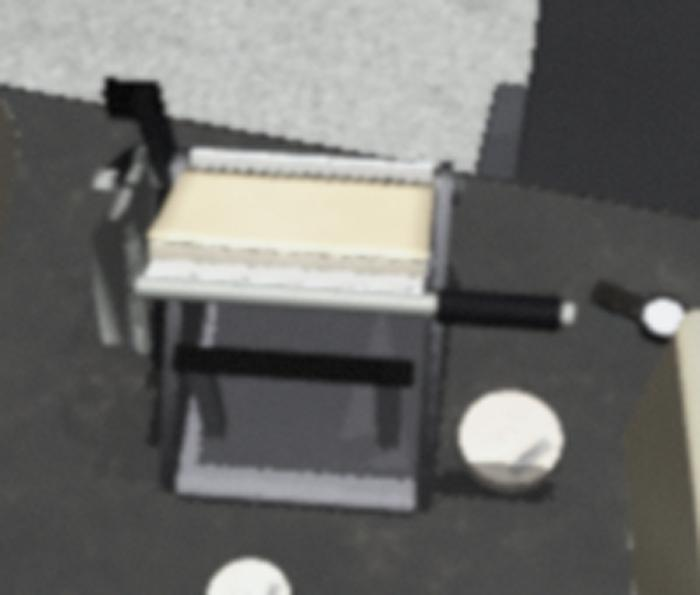

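View pics/z_top.png

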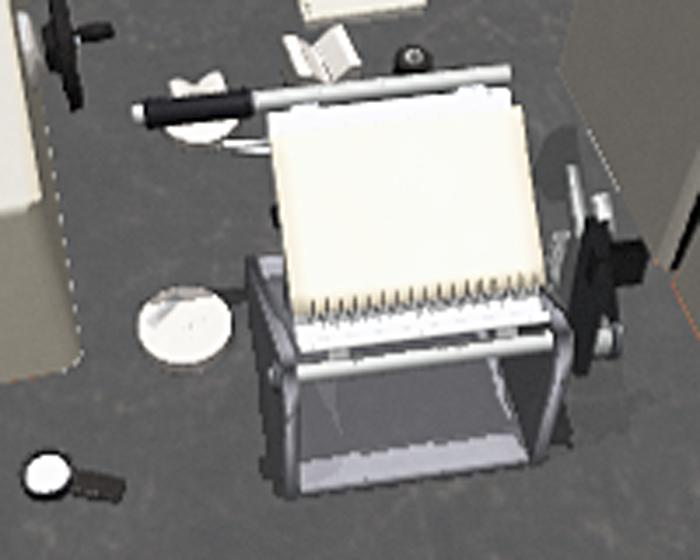

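```bash
cat >> h.py <<'E'
def load(n,tag): return dict(np.load(f'pics/{tag}_{n}.npz'))
E
python3 - <<'E'
from h import *
s=load('side','a');t=load('top','a')
fs=lambda x,y:(180+x/3.5-.36,120+y/3.5-.36)
ft=lambda x,y:(200+x/3.5-.36,140+y/3.5-.36)
P={}
for n,a,b in [('g+',(561,312),(147,110)),('g-',(439,303),(252,103)),('end',(570,313),(137,112)),('bar-',(139,286),(510,72))]:
    p,e=tri(s,fs(*a),t,ft(*b));P[n]=p;print(n,p.round(1),round(e,1))
c=(P['g+']+P['g-'])/2
ax=P['end']-P['bar-'];ax/=np.linalg.norm(ax);print('c',c,ax,np.degrees(np.arctan2(-ax[0],ax[1])))
# hinge rod ends in top at z=115
for q in [(300,370),(552,342),(272,374)]: print('hinge',onz(t,*ft(*q),115).round(1))
for q in [(511,437)]: print('blockA',onz(s,*fs(*q),15).round(1))
print('blockA',onz(t,*ft(185,326),15).round(1))
# tester right wall near grip
for q in [(80,360),(15,0)]: print(onz(t,*ft(*q),0))
E
```

```text
g+ [621.8 -47.7 205.2] 0.2
g- [ 629.6 -109.   203.3] 0.4
end [620.9 -42.5 204.5] 1.0
bar- [ 655.  -262.3  203.8] 0.8
c [625.72030983 -78.33573118 204.25307866] [-0.15349042  0.98814452  0.00333246] 8.829305232709828
hinge [ 501.  -136.7  115. ]
hinge [ 520.7 -285.   115. ]
hinge [ 498.3 -120.5  115. ]
blockA [606.9 -61.3  15. ]
blockA [603.6 -60.4  15. ]
[585.73453594  11.43328985   0.        ]
[956.43136994 101.04609158   0.        ]
```

```bash
python3 - <<'E'
from h import *
from scipy.spatial.transform import Rotation as R
S=sensors.sense(); M=R.from_rotvec(S['tool_rot']).as_matrix();print(M.round(3))
s=load('side','a');t=load('top','a')
print('handle',tri(s,(360,322),t,(217,152)))
for f in(1,-1):
  y=f*np.array([np.cos(.14),np.sin(.14),0]);l=M.T@y;print(f,np.degrees(np.arctan2(-l[0],l[1])))
print(M.T@(np.array([621,-79,300])-S['position']), S['position'])
E
```

```text
[[ 0.893  0.449 -0.001]
 [ 0.449 -0.893  0.001]
 [ 0.    -0.001 -1.   ]]
handle (array([785.00794505,  29.18038757, 107.49529277]), np.float64(3.686197214652302))
1 -71.33094488317076
-1 108.66905511682924
[ 519.32459957 -175.31786753  -69.15424257] [ 235.72231866 -468.81719107  230.57111938]
```

Call:
step_arm --pt "0.02 -0.007 -0.035 -5 0.085" --pt "0.05 -0.017 -0.06 -10 0.085" --pt "0.08 -0.027 -0.08 -15 0.085" --pt "0.115 -0.039 -0.1 -20 0.085" --pt "0.15 -0.051 -0.1 -25 0.085" --pt "0.185 -0.063 -0.1 -30 0.085" --pt "0.22 -0.075 -0.1 -35 0.085" --pt "0.255 -0.086 -0.1 -36 0.085"

```text
clock: 0.77
position: [425.9, -276.1, 331.1]
tool_rot: [-2.679, -1.64, 0.0]
contact_force: [0.9, -0.8, 0.4]
grip_width: 0.995
```

```bash
cat >> h.py <<'E'
from scipy.spatial.transform import Rotation as R
def st():
    S=sensors.sense(); M=R.from_rotvec(S['tool_rot']).as_matrix(); return S,M
E
python3 - <<'E'
from h import *
S,M=st();print(S['clock'],S['position'],S['contact_force'])
y=np.array([np.cos(.14),np.sin(.14),0]);l=M.T@y;print(np.degrees(np.arctan2(-l[0],l[1])),M[2])
print(M.T@(np.array([621,-79,320])-S['position']), S['joint_positions'])
snap('side','b')
E
```

```text
0.7667 [ 425.92464004 -276.07849915  331.13025324] [ 0.86653192 -0.83375761  0.39544199]
-35.07545121643105 [-1.22678831e-05 -2.38363896e-04 -9.99999972e-01]
[264.24015856  84.09510878  11.10696665] [-6.47832356e-01  4.13928818e-03  1.25272249e+00 -5.64981895e-05
  1.88496342e+00 -1.75667711e-01]
```

View pics/b_side.png

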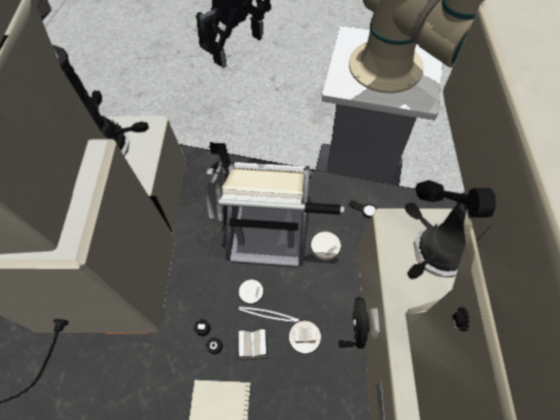

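Call:
step_arm --pt "0.035 0.011 0 -7 0.085" --pt "0.07 0.022 0 -14 0.085" --pt "0.105 0.033 0 -21 0.085" --pt "0.14 0.044 0 -28 0.085" --pt "0.175 0.055 0 -33 0.085" --pt "0.21 0.067 0 -35 0.085" --pt "0.24 0.076 0 -35 0.085" --pt "0.264 0.084 0 -35 0.085"

```text
clock: 1.48
position: [622.0, -79.5, 330.3]
tool_rot: [-2.065, -2.366, 0.001]
contact_force: [0.2, -0.7, -0.1]
grip_width: 0.992
```

```bash
python3 - <<'E'
from h import *
S,M=st();print(S['clock'],S['position'],S['contact_force'])
y=np.array([np.cos(.14),np.sin(.14),0]);l=M.T@y;print(np.degrees(np.arctan2(-l[0],l[1])),M.round(3))
snap('side','c');snap('top','c')
a=np.hstack([cv2.imread('pics/c_side.png')[60:300,150:450],cv2.imread('pics/c_top.png')[60:300,150:450]])
cv2.imwrite('pics/c2.png',cv2.resize(a,None,fx=1.33,fy=1.33))
E
```

```text
1.4833 [621.9939858  -79.47899378 330.2674156 ] [ 0.19804025 -0.68973828 -0.05638001]
-0.24064447752765386 [[-0.135  0.991 -0.001]
 [ 0.991  0.135  0.   ]
 [ 0.001 -0.001 -1.   ]]
```

View pics/c2.png

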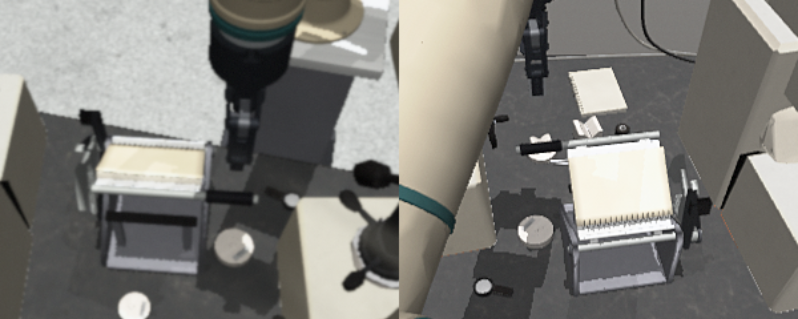

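Call:
step_arm --pt "0 0 0.03 0 0.085" --pt "0.001 0.001 0.06 0 0.085" --pt "0.001 0.002 0.08 0 0.06" --pt "0.001 0.002 0.095 0 0.06" --pt "0.001 0.002 0.1 0 0.06"

```text
clock: 2.0
position: [621.2, -80.9, 227.6]
tool_rot: [-2.065, -2.361, 0.005]
contact_force: [0.4, -0.6, 0.3]
grip_width: 0.7
```

```bash
python3 - <<'E'
from h import *
S,M=st();print(S['clock'],S['position'],S['contact_force'],S['grip_width'])
for n in('side','top'):
    d=snap(n,'d'); print(n,proj(d,S['position']),proj(d,[625.7,-78.3,204.3]))
    u,v=map(int,proj(d,S['position']))
    a=cv2.imread(f'pics/d_{n}.png')[v-50:v+50,u-60:u+60];cv2.imwrite(f'pics/dz_{n}.png',cv2.resize(a,None,fx=6,fy=6,interpolation=cv2.INTER_CUBIC));print(u-60,v-50)
E
```

```text
2.0 [621.19791083 -80.909019   227.58264702] [ 0.40384624 -0.58793387  0.27956838] 0.7004313865794063
side (np.float64(322.4415867405795), np.float64(198.34291938384013)) (np.float64(322.4798129136192), np.float64(207.47951128780124))
262 148
top (np.float64(257.40315001531445), np.float64(163.35595482087962)) (np.float64(256.70610664971434), np.float64(170.05128839188978))
197 113
```

View pics/dz_side.png

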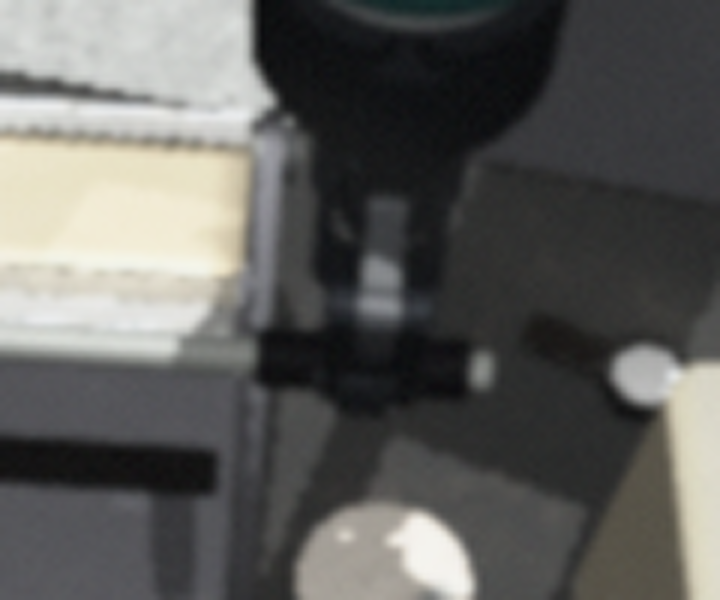

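View pics/dz_top.png

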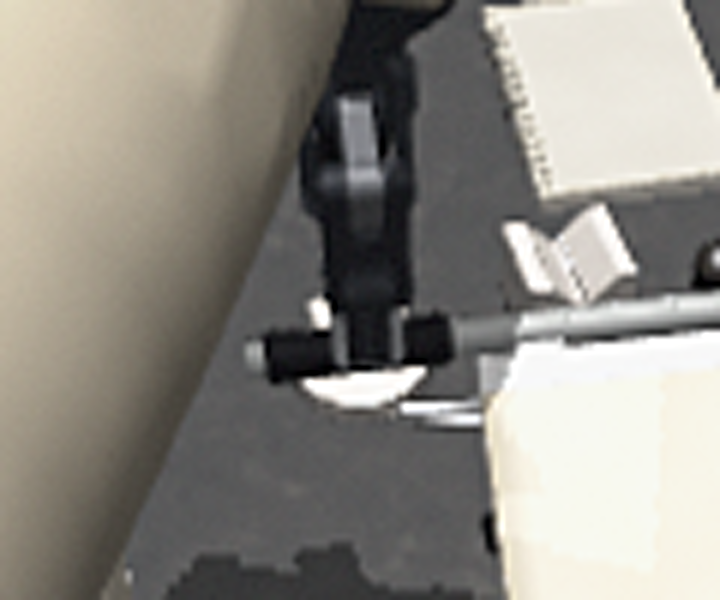

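Call:
step_arm --pt "0 0 0.01 0 0.06" --pt "0 0 0.02 0 0.06" --pt "0 0 0.02 0 0.06" --pt "0 0 0.02 0 0.06"

```text
clock: 2.43
position: [622.4, -80.4, 210.7]
tool_rot: [-2.067, -2.365, 0.001]
contact_force: [-0.2, 0.3, 0.9]
grip_width: 0.703
```

```bash
python3 - <<'E'
from h import *
S,M=st();print(S['clock'],S['position'],S['contact_force'],S['grip_width'],M.round(3))
print(M.T@(np.array([624.2,-78.3,185])-S['position']))
E
```

```text
2.4333 [622.39336077 -80.43147261 210.69385902] [-0.1900231   0.27499187  0.93897641] 0.703359464822806 [[-0.134  0.991 -0.001]
 [ 0.991  0.134  0.   ]
 [ 0.    -0.001 -1.   ]]
[ 1.86347675  2.10368836 25.69208948]
```

Call:
step_arm --pt "0.002 0.002 0.008 0 0.06" --pt "0.002 0.002 0.017 0 0.06" --pt "0.002 0.002 0.025 0 0.05" --pt "0.002 0.002 0.025 0 0.04" --pt "0.002 0.002 0.025 0 0.03" --pt "0.002 0.002 0.025 0 0.026"

```text
clock: 2.93
position: [624.4, -78.2, 186.4]
tool_rot: [2.067, 2.365, -0.0]
contact_force: [0.8, -0.8, 0.1]
grip_width: 0.31
```

```bash
python3 - <<'E'
from h import *
S,M=st();print(S['clock'],S['position'],S['contact_force'],S['grip_width']*85.4)
for n in('side','top'):
    d=snap(n,'e'); 
    u,v=map(int,proj(d,S['position']))
    a=cv2.imread(f'pics/e_{n}.png')[v-50:v+50,u-60:u+60];cv2.imwrite(f'pics/ez_{n}.png',cv2.resize(a,None,fx=6,fy=6,interpolation=cv2.INTER_CUBIC));print(u-60,v-50)
E
```

```text
2.9333 [624.40473572 -78.19404742 186.40757466] [ 0.79357583 -0.75891405  0.12634535] 26.47463846767717
261 161
197 126
```

View pics/ez_side.png

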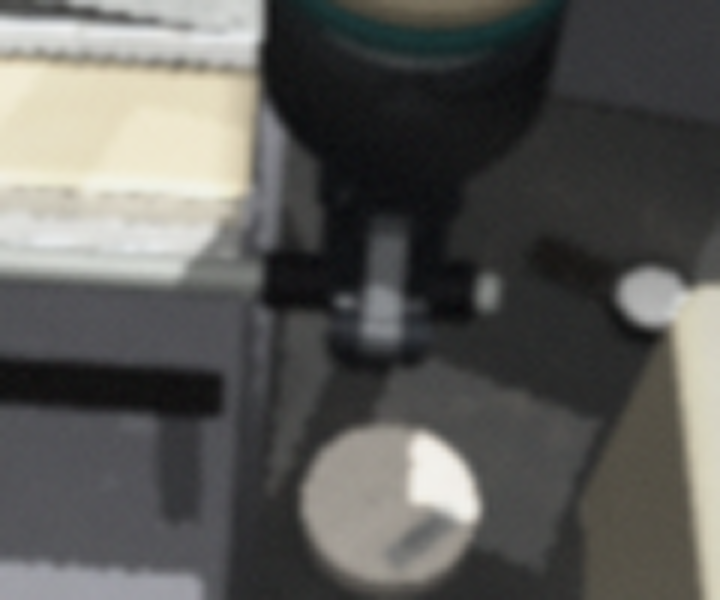

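The open fingers straddle the sleeve (sleeve centre near (375,285) in the crop, fingers at column 380), with no contact force. Closing gradually.

Call:
step_arm --pt "0 0 0 0 0.023" --pt "0 0 0 0 0.022" --pt "0 0 0 0 0.021" --pt "0 0 0 0 0.02"

```text
clock: 3.37
position: [624.4, -78.2, 186.4]
tool_rot: [2.067, 2.365, 0.0]
contact_force: [0.5, 1.2, -0.0]
grip_width: 0.23
```

Call:
step_arm --pt "0 0 0 0 0.019" --pt "0 0 0 0 0.018" --pt "0 0 0 0 0.017"

```text
clock: 3.62
position: [624.6, -78.2, 186.4]
tool_rot: [2.067, 2.365, 0.001]
contact_force: [2.1, -0.2, -1.5]
grip_width: 0.203
```

Call:
step_arm --pt "0 0 0 0 0.01" --pt "0 0 0 0 0.005" --pt "0 0 0 0 0.0" --pt "0 0 0 0 0.0"

```text
clock: 3.95
position: [624.6, -78.2, 186.6]
tool_rot: [2.067, 2.365, 0.001]
contact_force: [4.1, -0.1, 1.0]
grip_width: 0.192
```

```bash
python3 - <<'E'
import numpy as np
for a in np.arange(0,1.28,.03):
    print(round(a,2),(160*np.array([np.cos(a)-np.cos(.59),-(np.sin(a)-np.sin(.59))])).round(1))
E
```

```text
0.0 [27. 89.]
0.03 [27.  84.2]
0.06 [26.8 79.4]
0.09 [26.4 74.6]
0.12 [25.9 69.9]
0.15 [25.3 65.1]
0.18 [24.5 60.4]
0.21 [23.5 55.7]
0.24 [22.5 51. ]
0.27 [21.3 46.3]
0.3 [19.9 41.7]
0.33 [18.4 37.2]
0.36 [16.8 32.7]
0.39 [15.  28.2]
0.42 [13.1 23.8]
0.45 [11.1 19.4]
0.48 [ 9.  15.1]
0.51 [ 6.7 10.9]
0.54 [4.3 6.8]
0.57 [1.8 2.7]
0.6 [-0.9 -1.3]
0.63 [-3.7 -5.2]
0.66 [-6.6 -9.1]
0.69 [ -9.6 -12.8]
0.72 [-12.7 -16.5]
0.75 [-15.9 -20. ]
0.78 [-19.2 -23.5]
0.81 [-22.6 -26.9]
0.84 [-26.2 -30.1]
0.87 [-29.8 -33.3]
0.9 [-33.5 -36.3]
0.93 [-37.3 -39.2]
0.96 [-41.2 -42.1]
0.99 [-45.2 -44.7]
1.02 [-49.2 -47.3]
1.05 [-53.3 -49.8]
1.08 [-57.5 -52.1]
1.11 [-61.8 -54.3]
1.14 [-66.1 -56.4]
1.17 [-70.5 -58.3]
1.2 [-75.  -60.1]
1.23 [-79.5 -61.8]
1.26 [-84.  -63.3]
```

Lift 0.59 → 0.78 first.

Call:
step_arm --pt "0 -0.0009 -0.0013 0 0" --pt "0 -0.0037 -0.0052 0 0" --pt "0 -0.0066 -0.0091 0 0" --pt "0 -0.0096 -0.0128 0 0" --pt "0 -0.0127 -0.0165 0 0" --pt "0 -0.0159 -0.02 0 0" --pt "0 -0.0192 -0.0235 0 0" --pt "0 -0.0192 -0.0235 0 0"

```text
clock: 4.62
position: [605.3, -81.1, 210.8]
tool_rot: [2.067, 2.364, 0.001]
contact_force: [5.2, -1.4, 1.8]
grip_width: 0.186
```

```bash
cat > f.py <<'E'
from h import *
S,M=st(); p=S['position']; f=S['contact_force']
u=M[:,1]  # stand x
ds=(p-np.array([624.6,-78.2,186.5]))@u; dz=p[2]-186.5
th=np.arctan2(89+dz,133+ds); rr=np.hypot(89+dz,133+ds)
F=np.array([f@u,f[2]]); 
print('t',round(S['clock'],2),'ds',round(ds,1),'dz',round(dz,1),'th',round(th,3),'r',round(rr,1),'f',f.round(1),'rad',round(F@[np.cos(th),np.sin(th)],1),'tan',round(F@[-np.sin(th),np.cos(th)],1),'grip',round(S['grip_width']*85.4,1),'tq',S['ft_torque'].round(2))
E
python3 f.py
```

```text
t 4.62 ds -19.5 dz 24.3 th 0.785 r 160.4 f [ 5.2 -1.4  1.8] rad 4.8 tan -2.3 grip 15.9 tq [-0.19 -0.73  0.31]
```

Call:
step_arm --pt "0 -0.0034 -0.0034 0 0" --pt "0 -0.007 -0.0066 0 0" --pt "0 -0.0106 -0.0098 0 0" --pt "0 -0.0143 -0.0128 0 0" --pt "0 -0.0181 -0.0157 0 0" --pt "0 -0.0181 -0.0157 0 0"

```text
clock: 5.12
position: [587.5, -83.8, 226.6]
tool_rot: [2.067, 2.363, 0.0]
contact_force: [5.6, -3.6, 3.4]
grip_width: 0.186
```

```bash
python3 f.py; python3 - <<'E'
from h import *
S,M=st()
for n in('side','top'):
    d=snap(n,'g'); 
    u,v=map(int,proj(d,S['position']))
    a=cv2.imread(f'pics/g_{n}.png')[v-50:v+50,u-60:u+60];cv2.imwrite(f'pics/gz_{n}.png',cv2.resize(a,None,fx=6,fy=6,interpolation=cv2.INTER_CUBIC))
E
```

```text
t 5.12 ds -37.4 dz 40.1 th 0.933 r 160.6 f [ 5.6 -3.6  3.4] rad 5.8 tan -2.1 grip 15.9 tq [-0.46 -0.83  0.33]
```

View pics/gz_side.png

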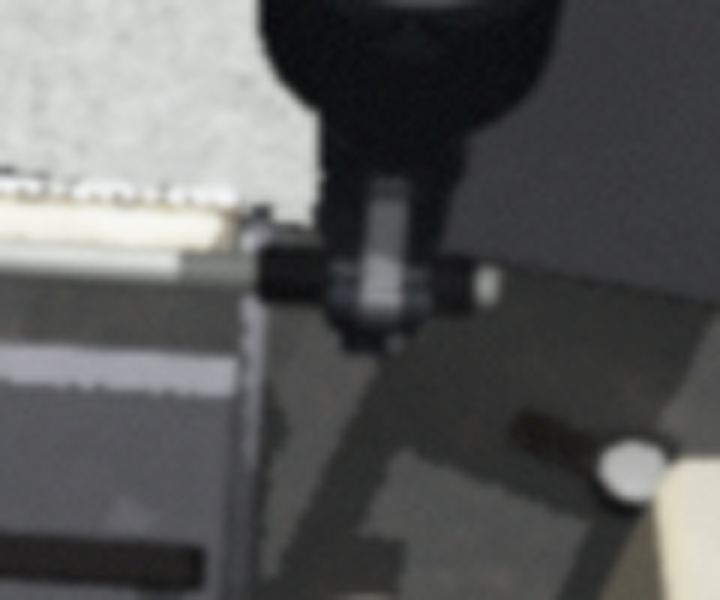

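View pics/gz_top.png

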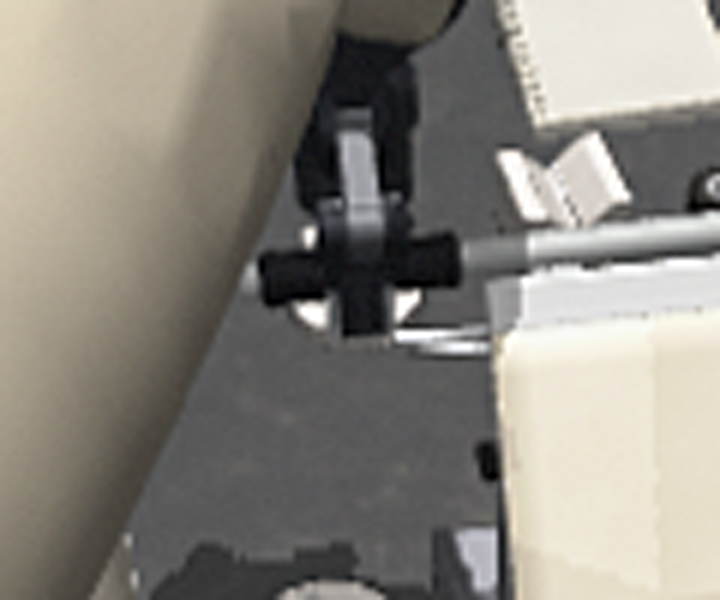

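Call:
step_arm --pt "0 -0.0013 -0.001 0 0" --pt "0 -0.0026 -0.0019 0 0" --pt "0 -0.004 -0.0028 0 0" --pt "0 -0.0054 -0.0037 0 0" --pt "0 -0.0054 -0.0037 0 0"

```text
clock: 5.63
position: [582.7, -84.6, 230.0]
tool_rot: [2.066, 2.363, 0.001]
contact_force: [6.6, -3.9, 3.6]
grip_width: 0.185
```

```bash
python3 f.py
```

```text
t 5.63 ds -42.3 dz 43.5 th 0.971 r 160.6 f [ 6.6 -3.9  3.6] rad 6.4 tan -2.9 grip 15.8 tq [-0.64 -0.92  0.29]
```

Call:
step_arm --pt "0 -0.0007 -0.0005 0 0" --pt "0 -0.0014 -0.0009 0 0"

```text
clock: 5.8
position: [581.5, -84.7, 230.9]
tool_rot: [2.066, 2.362, 0.001]
contact_force: [5.5, -3.3, 3.0]
grip_width: 0.19
```

Call:
step_arm --pt "0 -0.0007 -0.0005 0 0" --pt "0 -0.0014 -0.0009 0 0"

```text
clock: 5.97
position: [580.1, -84.9, 231.8]
tool_rot: [2.066, 2.362, 0.001]
contact_force: [5.4, -4.4, 3.6]
grip_width: 0.188
```

```bash
python3 f.py
```

```text
t 5.97 ds -44.8 dz 45.3 th 0.99 r 160.7 f [ 5.4 -4.4  3.6] rad 5.6 tan -2.0 grip 16.0 tq [-0.6  -0.96  0.32]
```

Call:
step_arm --pt "0 -0.0007 -0.0004 0 0" --pt "0 -0.0014 -0.0009 0 0" --pt "0 -0.0014 -0.0009 0 0"

```text
clock: 6.22
position: [578.7, -85.2, 232.8]
tool_rot: [2.066, 2.362, 0.001]
contact_force: [6.5, -3.4, 3.4]
grip_width: 0.185
```

```bash
python3 f.py
```

```text
t 6.22 ds -46.3 dz 46.3 th 1.001 r 160.7 f [ 6.5 -3.4  3.4] rad 6.1 tan -3.2 grip 15.8 tq [-0.61 -0.92  0.25]
```

Call:
step_arm --pt "0 -0.0007 -0.0004 0 0" --pt "0 -0.0014 -0.0008 0 0" --pt "0 -0.0014 -0.0008 0 0"

```text
clock: 6.47
position: [577.3, -85.4, 233.6]
tool_rot: [2.066, 2.362, 0.001]
contact_force: [5.9, -4.9, 4.1]
grip_width: 0.188
```

```bash
python3 f.py
```

```text
t 6.47 ds -47.7 dz 47.1 th 1.011 r 160.7 f [ 5.9 -4.9  4.1] rad 6.3 tan -2.2 grip 16.0 tq [-0.62 -0.87  0.26]
```

Call:
step_arm --pt "0 -0.0007 -0.0004 0 0" --pt "0 -0.0014 -0.0009 0 0" --pt "0 -0.0014 -0.0009 0 0"

```text
clock: 6.72
position: [575.9, -85.6, 234.5]
tool_rot: [2.066, 2.362, 0.001]
contact_force: [6.5, -4.5, 4.4]
grip_width: 0.187
```

```bash
python3 f.py
```

```text
t 6.72 ds -49.1 dz 48.0 th 1.021 r 160.7 f [ 6.5 -4.5  4.4] rad 6.8 tan -2.7 grip 16.0 tq [-0.7  -0.9   0.24]
```

Call:
step_arm --pt "0 -0.0007 -0.0004 0 0" --pt "0 -0.0014 -0.0008 0 0" --pt "0 -0.0014 -0.0008 0 0"

```text
clock: 6.97
position: [574.5, -85.8, 235.4]
tool_rot: [2.066, 2.362, 0.001]
contact_force: [4.7, -3.1, 3.8]
grip_width: 0.188
```

```bash
python3 f.py
```

```text
t 6.97 ds -50.5 dz 48.9 th 1.032 r 160.7 f [ 4.7 -3.1  3.8] rad 5.4 tan -1.7 grip 16.1 tq [-0.71 -0.92  0.34]
```

Call:
step_arm --pt "0 -0.0007 -0.0004 0 0" --pt "0 -0.0014 -0.0008 0 0" --pt "0 -0.0014 -0.0008 0 0"

```text
clock: 7.22
position: [573.2, -86.0, 236.2]
tool_rot: [2.066, 2.362, 0.001]
contact_force: [5.6, -4.3, 4.4]
grip_width: 0.187
```

```bash
python3 f.py
```

```text
t 7.22 ds -51.9 dz 49.7 th 1.042 r 160.7 f [ 5.6 -4.3  4.4] rad 6.3 tan -2.1 grip 15.9 tq [-0.7  -0.95  0.33]
```

Call:
step_arm --pt "0 -0.0007 -0.0004 0 0" --pt "0 -0.0014 -0.0008 0 0" --pt "0 -0.0014 -0.0008 0 0"

```text
clock: 7.47
position: [571.8, -86.3, 237.1]
tool_rot: [2.066, 2.362, 0.001]
contact_force: [5.9, -4.6, 5.4]
grip_width: 0.193
```

```bash
python3 f.py
```

```text
t 7.47 ds -53.3 dz 50.6 th 1.052 r 160.7 f [ 5.9 -4.6  5.4] rad 7.3 tan -1.9 grip 16.4 tq [-0.71 -0.86  0.32]
```

Call:
step_arm --pt "0 -0.0007 -0.0004 0 0" --pt "0 -0.0014 -0.0008 0 0" --pt "0 -0.0014 -0.0008 0 0"

```text
clock: 7.72
position: [570.4, -86.4, 237.9]
tool_rot: [2.066, 2.362, 0.001]
contact_force: [5.5, -4.9, 5.4]
grip_width: 0.187
```

```bash
python3 f.py
```

```text
t 7.72 ds -54.7 dz 51.4 th 1.062 r 160.7 f [ 5.5 -4.9  5.4] rad 7.0 tan -1.6 grip 16.0 tq [-0.64 -0.86  0.36]
```

Call:
step_arm --pt "0 -0.0007 -0.0004 0 0" --pt "0 -0.0014 -0.0007 0 0" --pt "0 -0.0014 -0.0007 0 0"

```text
clock: 7.97
position: [569.0, -86.7, 238.7]
tool_rot: [2.066, 2.362, 0.001]
contact_force: [5.3, -4.2, 5.3]
grip_width: 0.187
```

```bash
python3 f.py
```

```text
t 7.97 ds -56.0 dz 52.2 th 1.072 r 160.8 f [ 5.3 -4.2  5.3] rad 6.9 tan -1.6 grip 16.0 tq [-0.73 -0.9   0.31]
```

Call:
step_arm --pt "0 -0.0007 -0.0004 0 0" --pt "0 -0.0014 -0.0007 0 0" --pt "0 -0.0014 -0.0007 0 0"

```text
clock: 8.22
position: [567.7, -86.9, 239.4]
tool_rot: [2.066, 2.362, 0.001]
contact_force: [5.6, -4.2, 5.0]
grip_width: 0.192
```

```bash
python3 f.py
```

```text
t 8.22 ds -57.4 dz 52.9 th 1.081 r 160.8 f [ 5.6 -4.2  5. ] rad 6.8 tan -2.1 grip 16.4 tq [-0.74 -0.9   0.29]
```

Call:
step_arm --pt "0 -0.0007 -0.0004 0 0" --pt "0 -0.0014 -0.0007 0 0" --pt "0 -0.0014 -0.0007 0 0"

```text
clock: 8.47
position: [566.3, -87.1, 240.2]
tool_rot: [2.066, 2.361, 0.001]
contact_force: [6.1, -4.4, 5.1]
grip_width: 0.189
```

```bash
python3 f.py
```

```text
t 8.47 ds -58.8 dz 53.7 th 1.091 r 160.8 f [ 6.1 -4.4  5.1] rad 7.0 tan -2.5 grip 16.2 tq [-0.76 -0.87  0.29]
```

Call:
step_arm --pt "0 -0.0007 -0.0004 0 0" --pt "0 -0.0014 -0.0007 0 0" --pt "0 -0.0014 -0.0007 0 0"

```text
clock: 8.72
position: [564.9, -87.3, 240.9]
tool_rot: [2.066, 2.361, 0.001]
contact_force: [4.3, -4.5, 5.4]
grip_width: 0.191
```

```bash
python3 f.py
```

```text
t 8.72 ds -60.2 dz 54.4 th 1.101 r 160.8 f [ 4.3 -4.5  5.4] rad 6.5 tan -0.8 grip 16.3 tq [-0.77 -0.8   0.29]
```

Call:
step_arm --pt "0 -0.0007 -0.0004 0 0" --pt "0 -0.0014 -0.0007 0 0" --pt "0 -0.0014 -0.0007 0 0"

```text
clock: 8.97
position: [563.5, -87.5, 241.6]
tool_rot: [2.066, 2.361, 0.001]
contact_force: [5.1, -5.5, 6.1]
grip_width: 0.195
```

```bash
python3 f.py
```

```text
t 8.97 ds -61.6 dz 55.1 th 1.111 r 160.8 f [ 5.1 -5.5  6.1] rad 7.4 tan -1.2 grip 16.6 tq [-0.8  -0.87  0.34]
```

Tangent now ~(-0.895, 0.44).

Call:
step_arm --pt "0 -0.0007 -0.0004 0 0" --pt "0 -0.0014 -0.0007 0 0" --pt "0 -0.0014 -0.0007 0 0"

```text
clock: 9.22
position: [562.1, -87.7, 242.3]
tool_rot: [2.066, 2.361, 0.001]
contact_force: [5.1, -4.7, 5.5]
grip_width: 0.19
```

```bash
python3 f.py
```

```text
t 9.22 ds -63.0 dz 55.8 th 1.121 r 160.8 f [ 5.1 -4.7  5.5] rad 6.9 tan -1.6 grip 16.2 tq [-0.8  -0.84  0.38]
```

Call:
step_arm --pt "0 -0.0007 -0.0003 0 0" --pt "0 -0.0014 -0.0006 0 0" --pt "0 -0.0014 -0.0006 0 0"

```text
clock: 9.47
position: [560.7, -87.9, 243.0]
tool_rot: [2.066, 2.361, 0.001]
contact_force: [5.1, -5.2, 5.5]
grip_width: 0.191
```

```bash
python3 f.py
```

```text
t 9.47 ds -64.4 dz 56.5 th 1.13 r 160.8 f [ 5.1 -5.2  5.5] rad 6.8 tan -1.6 grip 16.3 tq [-0.85 -0.82  0.33]
```

Call:
step_arm --pt "0 -0.0007 -0.0003 0 0" --pt "0 -0.0014 -0.0006 0 0" --pt "0 -0.0014 -0.0006 0 0"

```text
clock: 9.72
position: [559.4, -88.1, 243.6]
tool_rot: [2.066, 2.361, 0.001]
contact_force: [5.1, -5.2, 6.4]
grip_width: 0.183
```

```bash
python3 f.py
```

```text
t 9.72 ds -65.8 dz 57.1 th 1.14 r 160.8 f [ 5.1 -5.2  6.4] rad 7.7 tan -1.3 grip 15.6 tq [-0.87 -0.84  0.36]
```

Call:
step_arm --pt "0 -0.0007 -0.0003 0 0" --pt "0 -0.0014 -0.0006 0 0" --pt "0 -0.0014 -0.0006 0 0"

```text
clock: 9.97
position: [558.4, -88.3, 244.1]
tool_rot: [2.065, 2.361, 0.002]
contact_force: [8.9, -5.5, 4.8]
grip_width: 0.186
```

```bash
python3 f.py
```

```text
t 9.97 ds -66.6 dz 57.6 th 1.146 r 160.9 f [ 8.9 -5.5  4.8] rad 7.8 tan -5.4 grip 15.9 tq [-0.84 -1.42  0.31]
```

Call:
step_arm --pt "0 -0.0004 -0.0002 0 0" --pt "0 -0.0007 -0.0003 0 0" --pt "0 -0.0007 -0.0003 0 0"

```text
clock: 10.22
position: [558.1, -88.3, 244.2]
tool_rot: [2.064, 2.36, 0.003]
contact_force: [10.4, -4.9, 3.6]
grip_width: 0.188
```

```bash
python3 f.py
```

```text
t 10.22 ds -67.0 dz 57.7 th 1.148 r 160.9 f [10.4 -4.9  3.6] rad 7.3 tan -7.3 grip 16.0 tq [-0.9  -1.73  0.34]
```

Call:
step_arm --pt "0 -0.0005 -0.0002 0 0" --pt "0 -0.0011 -0.0005 0 0" --pt "0 -0.0011 -0.0005 0 0"

```text
clock: 10.47
position: [557.4, -88.4, 244.5]
tool_rot: [2.064, 2.36, 0.004]
contact_force: [14.7, -6.0, 2.4]
grip_width: 0.189
```

```bash
python3 f.py; python3 - <<'E'
from h import *
for n in('side','top'): snap(n,'k')
a=np.hstack([cv2.imread('pics/k_side.png')[100:280,180:380],cv2.imread('pics/k_top.png')[120:300,210:410]])
cv2.imwrite('pics/k2.png',cv2.resize(a,None,fx=2,fy=2,interpolation=cv2.INTER_CUBIC))
E
```

```text
t 10.47 ds -67.6 dz 58.0 th 1.152 r 160.9 f [14.7 -6.   2.4] rad 7.8 tan -11.6 grip 16.2 tq [-0.81 -2.19  0.34]
```

View pics/k2.png

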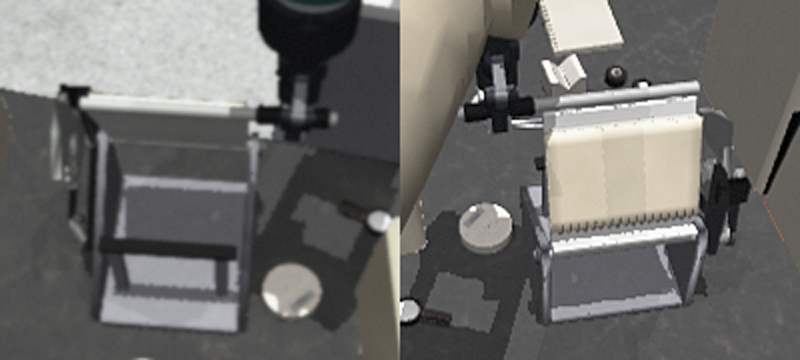

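```bash
python3 - <<'E'
import numpy as np
a0=1.165
for a in [1.14,1.1,1.055,1.01,.965,.92,.88,.86]:
    print(a,(160*np.array([np.cos(a)-np.cos(a0),-(np.sin(a)-np.sin(a0))])).round(1))
E
```

```text
1.14 [3.7 1.6]
1.1 [9.4 4.4]
1.055 [15.8  7.8]
1.01 [21.9 11.5]
0.965 [27.9 15.5]
0.92 [33.8 19.7]
0.88 [38.8 23.7]
0.86 [41.2 25.8]
```

Call:
step_arm --pt "0 0.0037 0.0016 0 0" --pt "0 0.0094 0.0044 0 0" --pt "0 0.0158 0.0078 0 0" --pt "0 0.0219 0.0115 0 0" --pt "0 0.0279 0.0155 0 0" --pt "0 0.0338 0.0197 0 0" --pt "0 0.0388 0.0237 0 0" --pt "0 0.0412 0.0258 0 0"

```text
clock: 11.23
position: [597.6, -82.3, 218.1]
tool_rot: [2.066, 2.363, 0.002]
contact_force: [6.2, -2.4, 3.7]
grip_width: 0.187
```

```bash
python3 f.py;python3 - <<'E'
import numpy as np
a0=.86
for a in [.83,.79,.745,.7,.655,.61,.57,.55]:
    print(a,(160*np.array([np.cos(a)-np.cos(a0),-(np.sin(a)-np.sin(a0))])).round(1))
E
```

```text
t 11.23 ds -27.2 dz 31.6 th 0.85 r 160.4 f [ 6.2 -2.4  3.7] rad 6.6 tan -1.9 grip 16.0 tq [-0.41 -0.99  0.16]
0.83 [3.6 3.2]
0.79 [8.2 7.6]
0.745 [13.2 12.8]
0.7 [18.  18.2]
0.655 [22.5 23.8]
0.61 [26.8 29.6]
0.57 [30.3 34.9]
0.55 [32.  37.6]
```

Call:
step_arm --pt "0 0.0036 0.0032 0 0" --pt "0 0.0082 0.0076 0 0" --pt "0 0.0115 0.011 0 0" --pt "0 0.0132 0.0128 0 0" --pt "0 0.015 0.0148 0 0"

```text
clock: 11.65
position: [612.0, -80.1, 203.2]
tool_rot: [2.066, 2.364, 0.002]
contact_force: [6.9, -2.2, 1.4]
grip_width: 0.188
```

```bash
python3 f.py
```

```text
t 11.65 ds -12.6 dz 16.7 th 0.721 r 160.2 f [ 6.9 -2.2  1.4] rad 5.9 tan -3.3 grip 16.0 tq [-0.22 -1.    0.26]
```

Call:
step_arm --pt "0 0.0013 0.0015 0 0" --pt "0 0.0026 0.003 0 0" --pt "0 0.004 0.0046 0 0"

```text
clock: 11.9
position: [615.9, -79.5, 198.5]
tool_rot: [2.066, 2.364, 0.002]
contact_force: [6.7, -2.4, 2.1]
grip_width: 0.19
```

```bash
python3 f.py;python3 - <<'E'
import numpy as np
a0=.69
for a in [.66,.62,.58,.54,.5,.46,.42,.4]:
    print(a,(160*np.array([np.cos(a)-np.cos(a0),-(np.sin(a)-np.sin(a0))])).round(1))
E
```

```text
t 11.9 ds -8.8 dz 12.0 th 0.683 r 160.1 f [ 6.7 -2.4  2.1] rad 6.2 tan -2.4 grip 16.2 tq [-0.2  -1.01  0.17]
0.66 [3.  3.7]
0.62 [6.8 8.9]
0.58 [10.4 14.2]
0.54 [13.8 19.6]
0.5 [17.  25.1]
0.46 [20.  30.8]
0.42 [22.7 36.6]
0.4 [24.  39.5]
```

Pawl is clear (passed 0.73 without the load coming off). Continue down.

Call:
step_arm --pt "0 0.003 0.0037 0 0" --pt "0 0.0068 0.0089 0 0" --pt "0 0.0104 0.0142 0 0" --pt "0 0.0138 0.0196 0 0" --pt "0 0.017 0.0251 0 0" --pt "0 0.02 0.0308 0 0" --pt "0 0.0227 0.0366 0 0" --pt "0 0.024 0.0395 0 0"

```text
clock: 12.57
position: [639.4, -75.8, 157.3]
tool_rot: [-2.067, -2.366, -0.001]
contact_force: [6.9, -0.5, -1.6]
grip_width: 0.192
```

```bash
python3 f.py;python3 - <<'E'
import numpy as np
a0=.4
for a in [.37,.33,.29,.25,.21,.17,.13,.1]:
    print(a,(160*np.array([np.cos(a)-np.cos(a0),-(np.sin(a)-np.sin(a0))])).round(1))
E
```

```text
t 12.57 ds 15.0 dz -29.2 th 0.384 r 159.6 f [ 6.9 -0.5 -1.6] rad 5.7 tan -4.0 grip 16.4 tq [-0.08 -0.96  0.14]
0.37 [1.8 4.4]
0.33 [ 4.  10.5]
0.29 [ 5.9 16.6]
0.25 [ 7.7 22.7]
0.21 [ 9.1 29. ]
0.17 [10.3 35.2]
0.13 [11.3 41.6]
0.1 [11.8 46.3]
```

Call:
step_arm --pt "0 0.0018 0.0044 0 0" --pt "0 0.004 0.0105 0 0" --pt "0 0.0059 0.0166 0 0" --pt "0 0.0077 0.0227 0 0" --pt "0 0.0091 0.029 0 0" --pt "0 0.0103 0.0352 0 0" --pt "0 0.0113 0.0405 0 0" --pt "0 0.0117 0.044 0 0"

```text
clock: 13.23
position: [649.7, -74.3, 113.3]
tool_rot: [-2.066, -2.364, 0.002]
contact_force: [0.5, 2.2, -3.7]
grip_width: 0.188
```

```bash
python3 f.py
```

```text
t 13.23 ds 25.6 dz -73.2 th 0.099 r 159.4 f [ 0.5  2.2 -3.7] rad 0.5 tan -3.7 grip 16.0 tq [ 0.4  -0.19  0.19]
```

Call:
step_arm --pt "0 0.0002 0.003 0 0" --pt "0 0.0004 0.006 0 0" --pt "0 0.0006 0.008 0 0" --pt "0 0.0006 0.0095 0 0" --pt "0 0.0006 0.0095 0 0"

```text
clock: 13.65
position: [650.4, -74.3, 104.8]
tool_rot: [-2.066, -2.364, 0.001]
contact_force: [-1.6, 4.1, -3.2]
grip_width: 0.193
```

```bash
python3 f.py
```

```text
t 13.65 ds 26.2 dz -81.7 th 0.046 r 159.4 f [-1.6  4.1 -3.2] rad -1.2 tan -3.1 grip 16.5 tq [0.7  0.3  0.16]
```

Call:
step_arm --pt "0 0 0.001 0 0" --pt "0 0 0.002 0 0" --pt "0 0 0.003 0 0" --pt "0 0 0.003 0 0"

```text
clock: 13.98
position: [650.5, -74.3, 102.2]
tool_rot: [-2.066, -2.365, 0.001]
contact_force: [-2.5, 5.3, -3.2]
grip_width: 0.19
```

```bash
python3 f.py
```

```text
t 13.98 ds 26.3 dz -84.3 th 0.029 r 159.4 f [-2.5  5.3 -3.2] rad -1.8 tan -3.2 grip 16.2 tq [0.78 0.42 0.14]
```

Call:
step_arm --pt "0 0 0.001 0 0" --pt "0 0 0.0025 0 0" --pt "0 0 0.0025 0 0"

```text
clock: 14.23
position: [650.5, -74.3, 99.6]
tool_rot: [-2.066, -2.365, 0.001]
contact_force: [-3.3, 4.7, -4.3]
grip_width: 0.185
```

```bash
python3 f.py
```

```text
t 14.23 ds 26.3 dz -86.9 th 0.013 r 159.3 f [-3.3  4.7 -4.3] rad -2.7 tan -4.2 grip 15.8 tq [0.72 0.43 0.16]
```

Call:
step_arm --pt "0 0 0.001 0 0" --pt "0 0 0.0015 0 0" --pt "0 0 0.0015 0 0"

```text
clock: 14.48
position: [650.6, -74.2, 99.1]
tool_rot: [-2.067, -2.365, 0.0]
contact_force: [-4.7, 4.8, -1.2]
grip_width: 0.193
```

```bash
python3 f.py
```

```text
t 14.48 ds 26.4 dz -87.4 th 0.01 r 159.4 f [-4.7  4.8 -1.2] rad -4.0 tan -1.1 grip 16.5 tq [0.78 0.68 0.17]
```

Call:
step_arm --pt "0 0 0.0008 0 0" --pt "0 0 0.0015 0 0" --pt "0 0 0.0015 0 0"

```text
clock: 14.73
position: [650.7, -74.3, 98.9]
tool_rot: [-2.067, -2.366, -0.0]
contact_force: [-7.4, 5.3, 4.8]
grip_width: 0.187
```

```bash
python3 f.py
```

```text
t 14.73 ds 26.4 dz -87.6 th 0.008 r 159.4 f [-7.4  5.3  4.8] rad -6.6 tan 4.8 grip 16.0 tq [0.88 1.19 0.14]
```

```bash
python3 - <<'E'
from h import *
for n in('side','top'): snap(n,'m')
a=np.hstack([cv2.imread('pics/m_side.png')[100:280,180:380],cv2.imread('pics/m_top.png')[120:300,210:410]])
cv2.imwrite('pics/m2.png',cv2.resize(a,None,fx=2,fy=2,interpolation=cv2.INTER_CUBIC))
for a in [.02,.05,.09,.13,.17,.21,.25,.29,.33,.37,.41,.45,.48,.50,.52,.53]:
    print(a,(160*np.array([np.cos(a)-1,-np.sin(a)])).round(1))
E
```

```text
0.02 [-0.  -3.2]
0.05 [-0.2 -8. ]
0.09 [ -0.6 -14.4]
0.13 [ -1.4 -20.7]
0.17 [ -2.3 -27.1]
0.21 [ -3.5 -33.4]
0.25 [ -5.  -39.6]
0.29 [ -6.7 -45.8]
0.33 [ -8.6 -51.8]
0.37 [-10.8 -57.9]
0.41 [-13.3 -63.8]
0.45 [-15.9 -69.6]
0.48 [-18.1 -73.9]
0.5 [-19.6 -76.7]
0.52 [-21.1 -79.5]
0.53 [-22.  -80.9]
```

View pics/m2.png

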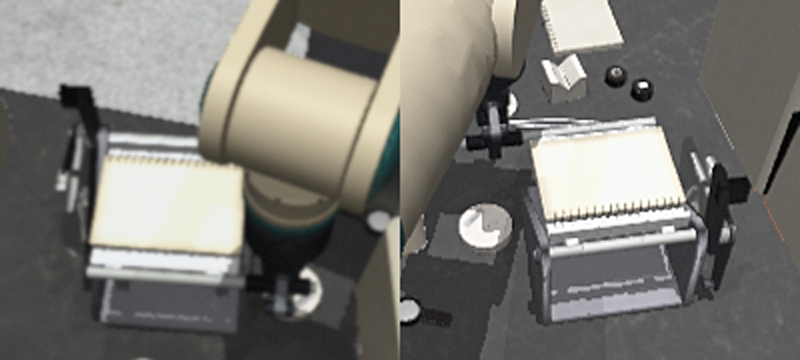

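The board lies level on the rest bar, sleeve still gripped (at about (285,285) in the left pane). Now raise.

Call:
step_arm --pt "0 0 0 0 0" --pt "0 0 -0.0032 0 0" --pt "0 -0.0002 -0.008 0 0" --pt "0 -0.0006 -0.0144 0 0" --pt "0 -0.0014 -0.0207 0 0" --pt "0 -0.0023 -0.0271 0 0" --pt "0 -0.0035 -0.0334 0 0" --pt "0 -0.0035 -0.0334 0 0"

```text
clock: 15.5
position: [647.2, -74.8, 132.1]
tool_rot: [-2.067, -2.366, -0.0]
contact_force: [-3.2, 5.1, -4.2]
grip_width: 0.185
```

```bash
python3 f.py
```

```text
t 15.5 ds 22.9 dz -54.4 th 0.218 r 159.6 f [-3.2  5.1 -4.2] rad -3.4 tan -3.6 grip 15.8 tq [0.86 0.52 0.28]
```

Call:
step_arm --pt "0 -0.0015 -0.0062 0 0" --pt "0 -0.0032 -0.0124 0 0" --pt "0 -0.0051 -0.0184 0 0" --pt "0 -0.0073 -0.0245 0 0" --pt "0 -0.0098 -0.0304 0 0" --pt "0 -0.0124 -0.0362 0 0" --pt "0 -0.0146 -0.0405 0 0" --pt "0 -0.0146 -0.0405 0 0"

```text
clock: 16.17
position: [632.8, -77.0, 172.5]
tool_rot: [2.067, 2.365, 0.001]
contact_force: [-0.5, 4.7, -3.2]
grip_width: 0.188
```

```bash
python3 f.py
```

```text
t 16.17 ds 8.3 dz -14.0 th 0.488 r 160.0 f [-0.5  4.7 -3.2] rad -1.4 tan -2.9 grip 16.0 tq [0.81 0.03 0.28]
```

Up to ≈0.54 (between 0.49 and 0.64).

Call:
step_arm --pt "0 -0.002 -0.0036 0 0" --pt "0 -0.0039 -0.0069 0 0" --pt "0 -0.0039 -0.0069 0 0"

```text
clock: 16.42
position: [629.2, -77.6, 179.3]
tool_rot: [2.067, 2.364, 0.001]
contact_force: [0.3, 5.2, -2.9]
grip_width: 0.185
```

```bash
python3 f.py
```

```text
t 16.42 ds 4.6 dz -7.2 th 0.536 r 160.1 f [ 0.3  5.2 -2.9] rad -0.6 tan -3.0 grip 15.8 tq [ 0.8  -0.12  0.26]
```

Call:
step_arm --pt "0 0.0014 0.0025 0 0" --pt "0 0.0028 0.005 0 0" --pt "0 0.0042 0.0077 0 0" --pt "0 0.0056 0.0103 0 0" --pt "0 0.0056 0.0103 0 0"

```text
clock: 16.83
position: [635.2, -76.6, 167.7]
tool_rot: [2.066, 2.365, 0.002]
contact_force: [1.5, 4.8, -2.7]
grip_width: 0.188
```

```bash
python3 f.py
```

```text
t 16.83 ds 10.7 dz -18.8 th 0.455 r 159.9 f [ 1.5  4.8 -2.7] rad 0.7 tan -3.4 grip 16.0 tq [ 0.79 -0.22  0.19]
```

Call:
step_arm --pt "0 0.0006 0.0012 0 0" --pt "0 0.0012 0.0024 0 0" --pt "0 0.0012 0.0024 0 0"

```text
clock: 17.08
position: [636.1, -76.5, 165.8]
tool_rot: [2.067, 2.365, 0.001]
contact_force: [-0.4, 4.7, -1.2]
grip_width: 0.186
```

```bash
python3 f.py
```

```text
t 17.08 ds 11.6 dz -20.7 th 0.441 r 159.9 f [-0.4  4.7 -1.2] rad -0.3 tan -1.2 grip 15.9 tq [0.85 0.1  0.21]
```

Call:
step_arm --pt "0 0.0002 0.0005 0 0" --pt "0 0.0003 0.0009 0 0" --pt "0 0.0003 0.0009 0 0"

```text
clock: 17.33
position: [636.3, -76.5, 165.4]
tool_rot: [2.067, 2.365, 0.001]
contact_force: [-2.0, 5.8, -0.9]
grip_width: 0.186
```

```bash
python3 f.py
```

```text
t 17.33 ds 11.8 dz -21.1 th 0.438 r 159.9 f [-2.   5.8 -0.9] rad -1.4 tan -0.3 grip 15.9 tq [0.8  0.3  0.17]
```

Resting on the pawl at ≈0.44. One more small lowering, then release gently.

Call:
step_arm --pt "0 0.0002 0.0006 0 0" --pt "0 0.0002 0.0006 0 0"

```text
clock: 17.5
position: [636.5, -76.4, 165.1]
tool_rot: [2.067, 2.365, 0.001]
contact_force: [-2.8, 5.7, 1.0]
grip_width: 0.186
```

```bash
python3 f.py
```

```text
t 17.5 ds 12.0 dz -21.4 th 0.437 r 160.0 f [-2.8  5.7  1. ] rad -1.4 tan 1.7 grip 15.9 tq [0.85 0.46 0.19]
```

Call:
step_arm --pt "0 0 0 0 0.017" --pt "0 0 0 0 0.018" --pt "0 0 0 0 0.02" --pt "0 0 0 0 0.022"

```text
clock: 17.83
position: [636.8, -77.7, 164.8]
tool_rot: [2.067, 2.362, 0.0]
contact_force: [0.3, 0.1, -0.5]
grip_width: 0.257
```

```bash
python3 f.py
```

```text
t 17.83 ds 12.1 dz -21.7 th 0.434 r 159.9 f [ 0.3  0.1 -0.5] rad 0.1 tan -0.6 grip 21.9 tq [0.02 0.   0.04]
```

Released, no force. Open wider and lift straight up.

Call:
step_arm --pt "0 0 0 0 0.035" --pt "0 0 0 0 0.05" --pt "0 0 0 0 0.05" --pt "0 0 -0.01 0 0.05" --pt "0 0 -0.03 0 0.05" --pt "0 0 -0.06 0 0.05" --pt "0 0 -0.09 0 0.05" --pt "0 0 -0.12 0 0.05"

```text
clock: 18.5
position: [636.1, -76.6, 285.7]
tool_rot: [2.067, 2.365, 0.0]
contact_force: [1.2, 0.4, -0.5]
grip_width: 0.584
```

Call:
step_arm --pt "0 0 -0.01 0 0.05" --pt "0 0 -0.02 0 0.05" --pt "0 0 -0.02 0 0.05" --pt "0 0 -0.02 0 0.05"

```text
clock: 18.83
position: [636.3, -76.6, 302.4]
tool_rot: [-2.067, -2.364, 0.001]
contact_force: [0.6, 0.3, -1.3]
grip_width: 0.588
```

```bash
python3 f.py; python3 - <<'E'
from h import *
for n in('side','top'): snap(n,'z')
a=np.hstack([cv2.imread('pics/z_side.png')[120:290,180:380],cv2.imread('pics/z_top.png')[130:300,200:400]])
cv2.imwrite('pics/zz.png',cv2.resize(a,None,fx=2,fy=2,interpolation=cv2.INTER_CUBIC))
E
```

```text
t 18.83 ds 11.6 dz 115.9 th 0.956 r 250.8 f [ 0.6  0.3 -1.3] rad -0.6 tan -1.2 grip 50.2 tq [-0.01 -0.05 -0.01]
```

View pics/zz.png

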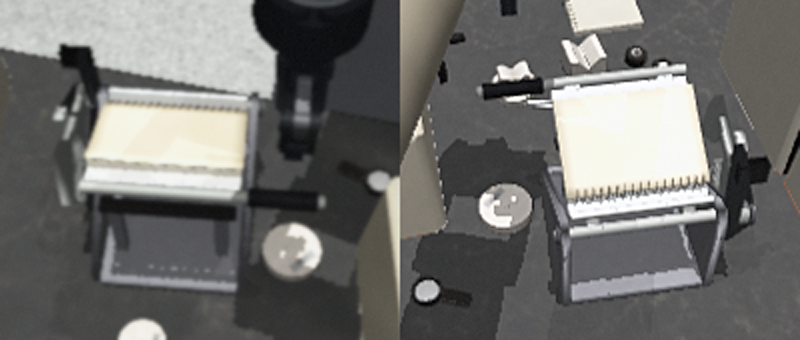

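```bash
python3 - <<'E'
from h import *
s=load('side','z');t=load('top','z')
for a,b in[((323,202),(481,91)),((247,196),(544,86)),((82,186),(686,71))]:
    p,e=tri(s,(180+a[0]/2,120+a[1]/2),t,(200+(b[0]-400)/2,130+b[1]/2));print(p.round(1),round(e,1),np.arcsin((p[2]-115)/160))
E
```

```text
[632.5 -41.6 181.3] 2.7 0.42726301960074514
[ 641.2 -108.9  179.9] 0.2 0.41776003335731204
[ 664.8 -260.8  178.6] 2.5 0.40880761797243564
```

```bash
python3 -c "
from h import *
print(r.finish_job())"
```

```text
the job is handed in; nothing more can be done
None
```

The rest is now in the second notch from the bottom, resting on its pawl, and the job is handed in. The robot reports no verdict, so the judging result isn't known.

- **Lift to the stop:** I pinched the grip sleeve and raised the board from about 0.59 rad. Resistance began near 1.14 rad, and I pressed only to about 10 N above the board's own weight, reaching 1.15 rad. The pawl was thrown: going down past 0.73 rad the arm still carried the board's full weight.
- **Down and back up:** I lowered the board onto the rest bar and felt it there with about 8 N. Then I raised it to about 0.54 rad and lowered it again. The load came off at about 0.44 rad, which is the second notch.
- **Release:** There was no contact force once the fingers opened, and the arm withdrew upward. The whole job took about 19 s.

**Last checks:** The final pictures show the board standing on its pawl with the gripper clear. block_a and the loupe looked undisturbed. I did not measure any of the bystanders' positions afterwards. A rough two-camera measurement of the bar gave 0.41–0.43 rad, slightly below the arm's 0.435–0.44. That is within the measurement error of about 2 mm and inside the allowed 0.40–0.48, though its lowest reading is close to the lower limit.

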